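# Load the teapot lid in the dish dryer and turn its timer to the stop

## Task

Pick the blue teapot lid up from the counter and set it down gently, knob upwards, flat on the green ribs between the four posts of the dish dryer. Then turn the dryer's black timer dial clockwise all the way to its end stop and let go. Leave the two cups where they are.

Things in the scene. Friction and masses are not known exactly. Their poses are not given: they have to be found in the camera images.
- lid: Loose glazed blue ceramic teapot lid, 96 mm across, 56 mm high, 0.1 to 0.25 kg, standing knob up on the counter. Origin: centre of its flat underside; z points up through the knob. The rim flange is 7 mm thick, then the top rises as a dome to 20 mm height at 15 mm radius; the round knob on the axis is 22 to 27 mm in diameter from 24 to 52 mm above the underside, 56 mm at its top.
- dryer: Fixed white dish dryer, a flat box 200 mm (its x) by 340 mm (its y), top deck 50 mm above the counter. Origin: centre of its underside, z up. On its +y half is a green silicone mat with five ribs (tops 62 mm above the counter) and four round green posts; on its -y half is the black timer dial.
- bay (a point): Centre of the lid's place on the dryer, at the height of the rib tops (62 mm above the counter), axes as the dryer's. Four posts of 14 mm diameter stand round it at 44 mm in x and 44 mm in y, their tops 23 mm above this point; the lid lies flat on the ribs between them with about 7 mm to spare.
- dial (a joint): Angle of the timer dial in rad, growing as it turns clockwise seen from above: 0 at one end stop, 2.7 at the clockwise end stop, next to the big red dot. It stays where it is left (friction about 0.1 N m).
- dial_grip (a point): Grip point of the timer dial, on its upright turning axis, 86 mm above the counter; its axes turn with the dial, z up, x along the bar grip towards the white pointer line. The bar grip is 66 mm long (x), 18 mm wide (y) and stands from 62 to 95 mm above the counter, on a round grey skirt of 72 mm diameter whose top is 62 mm above the counter. At joint value 0 its x is the dryer's x.
- cup_a: Loose white ceramic cup, 78 mm across the rim, 65 mm high. Origin: centre of its underside. To be left alone.
- cup_b: Loose brown terracotta cup, 78 mm across the rim, 65 mm high. Origin: centre of its underside. To be left alone.
Mind the look-alikes: they are no part of the job. What is shaped like the lid but red or yellow is not meant.

How it is judged (in metres and radians):
On the way, in this order (a step that is already met when the one before it is completed fails the run):
1. the lid lies flat between the posts of the dryer, knob up, let go (horizontal distance between lid and bay below 0.015 m and height (world z) of lid between 0.058 and 0.067 m and angle between lid's own z axis and vertical below 0.08 rad and contact force between the fingers and lid below 0.1 N), for 0.2 s.
2. the timer dial is at its clockwise end stop (value of joint dial above 2.62 rad), for 0.2 s.
At the end, for the whole second after the job is handed in: The lid rests flat (within 0.08 rad, knob up) on the ribs of the dryer within 15 mm of the bay's centre, at rest and released, and the dial stands within 0.08 rad of its clockwise end stop (above 2.62 rad) (horizontal distance between lid and bay below 0.015 m and height (world z) of lid between 0.058 and 0.067 m and angle between lid's own z axis and vertical below 0.08 rad and linear speed of lid below 0.02 m/s and value of joint dial above 2.62 rad); the robot touches nothing.
It fails at once if the lid is dropped (falls free at more than 0.7 m/s) (linear speed of lid above 0.7 m/s and contact force between the fingers and lid below 0.1 N).
It fails at once if the white cup is moved more than 30 mm (distance of cup_a from where it was at the start of the episode above 0.03 m).
It fails at once if the brown cup is moved more than 30 mm (distance of cup_b from where it was at the start of the episode above 0.03 m).
It also fails if it takes over 61 s, if anything falls off the work surface, if the arm or the gripper's body presses on something with over 40 N, if the wrist force passes 120 N, or if a joint passes its speed limit or range.

## Robot

A 7-joint arm with a two-finger parallel gripper is mounted at the origin on the work surface. World frame = base frame: x ahead of the robot, y to its left, z up, the work surface at z = 0. Lengths are in m, angles in degrees, forces in N, time in s.
With the tool pointing down it reaches from about 0.35 to 0.9 m from the base axis. Payload 19.9 kg.
Tool frame: the origin (TCP) lies midway between the tips of the shut fingers; the grasp point (between the pads) lies 19 mm behind it; z points along the fingers, x is the direction in which the jaws open and shut, and the axes are right-handed (so a half turn about z gives the same grasp; the last joint's range is limited). The gripper opens to 85 mm and grips with 20 to 120 N. Pads are 22 mm wide; open, the fingers measure 114 mm over their backs; the gripper's body (76 mm by 85 mm) begins 54 mm behind the grasp point. The pads swing forward as they close: fully open they stand 13 mm farther back than shut.
Start: joints at [68.096, 23.915, -0.59, 92.452, 0.269, 63.638, -3.037], TCP at [0.209, -0.589, 0.231] pointing down, gripper open.
Joint ranges: [-161.28, 161.28], [-22.2, 115.67], [-73.04, 71.86], [3.21, 147.25], [-68.34, 248.33], [10.77, 114.83], [-161.83, 161.83]. Speed limits (degrees/s): [108.29, 108.29, 136.94, 136.94, 172.46, 172.46, 172.46].

## Interface

Orientations are given as [roll, pitch, yaw] about the fixed x, y, z axes, in that order (R = Rz(yaw) Ry(pitch) Rx(roll)).
In Python, from rig import sense, snapshot, camera_params, close_job gives the robot as it stands.
- The arm moves only by the tool drive_tool, never from a script. Its argument "series" is a list of rows, each a list of 6 numbers: the shift along the tool's x, y, z in mm, then the turn, a rotation vector about the tool's x, y, z in degrees. In form: [[tx, ty, tz, wx, wy, wz], ...]. A call has 1 to 12 rows; each row is the pose to reach, as a shift and turn from the pose measured when the call began, along the tool's axes at that moment; what a row does not reach only later rows make up. A row lasts 1/10 s, in which the tool goes at most 50 mm and 8.59 degrees, less where a joint would pass 70% of its speed; a pose out of reach is approached as far as the arm can. A call with a gripper value outside its range is refused whole. "fingers" is the finger opening in mm, from 0 to 85.4, set as the call begins (left out, the last holds). The fingers move at their own pace and stop on an object; "grip_force" is the grip in N (left out, the last holds). Time passes only in rows, so rows that repeat a pose let the fingers close. It gives the time, the measured TCP pose, the force and the opening at its end, in the units of the state.
- sense(): the state, without advancing time (a new reading comes with each control period).
- snapshot(name): name is "scene" or "top"; returns (picture, depth): 384x512x3 uint8, blue, green, red; 384x512 float32, m along the optical axis (not along the pixel's ray), 0 where there is no reading.
- camera_params(name): a dict with "fx", "fy", "cx", "cy" (pixels), "world_from_camera" (4x4, takes a point from camera to world coordinates). Camera axes: x right, y down, z forward; pixel columns grow to the right and rows downward; lengths in m; the calibration is good to about 2 mm. A picture is of the moment at which its call begins. camera_params takes no time and is no camera call.
- close_job(): hands the job in, once; it reports no verdict.
The state is a dict: "clock": time; "joints": joint angles; "dq": joint speeds; "effort": joint torques, N m; "ee_pos": TCP position; "tcp_rot": TCP orientation; "wrist_force": force on the tool from outside, world axes, zero at the start; "wrist_torque": the same for the moment, N m; "finger_gap": opening from 0.0 (shut) to 1.0 (fully open).
Only numpy, scipy, OpenCV 4.12 (cv2) and the standard library are available. Lean on these libraries where they do the work, as an engineer would, in place of code of your own. Each camera call takes 0.05 s, during which the arm holds its last target.

## Working session

There is one attempt and no reset: what is moved stays moved. The work goes in short steps, Python scripts to look and compute and a tool call to move; the robot and the scene stay as the last step left them, time stands still between calls to the robot, and variables do not carry over. Pictures are saved under pics/ and viewed, and the job is handed in when it is done.

Besides the shell and the picture viewer there is one more tool, called as a command line: name --pt "numbers of a row" for each row, then --argument value for the rest. drive_tool: Moves the arm, as the interface text tells. Its arguments: {"type":"object","properties":{"series":{"type":"array"},"fingers":{"type":"number"},"grip_force":{"type":"number"}},"required":["series"]}

```bash
mkdir -p pics; ls; python3 - <<'E'
from rig import *
import cv2
print(sense())
for n in("scene","top"):
    p,d=snapshot(n);cv2.imwrite(f"pics/{n}0.png",p);
    import numpy as np
    np.save(f"pics/{n}0.npy",d); print(camera_params(n))
E
```

```text
pics
{'clock': 0.0, 'joints': array([68.09598639, 23.9472337 , -0.58900132, 92.48690654,  0.26858559,
       63.638236  , -3.03622809]), 'dq': array([ 0.01880576, -0.04245721, -0.02543156, -0.05228071,  0.06318594,
       -0.05001521,  0.02996468]), 'effort': array([-3.77954584e-04, -8.64444566e+01,  6.78626988e-01, -4.34897196e+01,
        1.90172461e-02,  7.44756719e-03, -3.39822736e-05]), 'ee_pos': array([ 0.20875823, -0.58872278,  0.23065901]), 'tcp_rot': array([ 1.79994804e+02,  7.08294277e-02, -7.04743547e+01]), 'wrist_force': array([ 0.15135831, -0.10625602,  0.36008979]), 'wrist_torque': array([-0.02310025, -0.01441865,  0.00057969]), 'finger_gap': 1.0039268944924218}
{'fx': 391.6255216372667, 'fy': 391.6255216372667, 'cx': 255.8526905760503, 'cy': 192.14680777027516, 'world_from_camera': array([[-0.51924253,  0.51058225, -0.6853415 ,  1.15122117],
       [ 0.85450677,  0.29672155, -0.42635021,  0.24553442],
       [-0.01433126, -0.80700811, -0.59036644,  0.62270797],
       [ 0.        ,  0.        ,  0.        ,  1.        ]])}
{'fx': 427.6131330808532, 'fy': 427.6131330808532, 'cx': 257.152533847419, 'cy': 190.6420940538275, 'world_from_camera': array([[-0.01066133, -0.99148711,  0.12976765,  0.32303878],
       [-0.99993917,  0.01020417, -0.00418732, -0.15618104],
       [ 0.0028275 , -0.1298044 , -0.99153559,  1.32215018],
       [ 0.        ,  0.        ,  0.        ,  1.        ]])}
```

View pics/scene0.png

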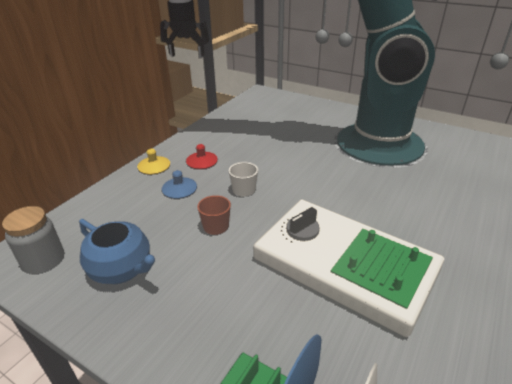

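View pics/top0.png

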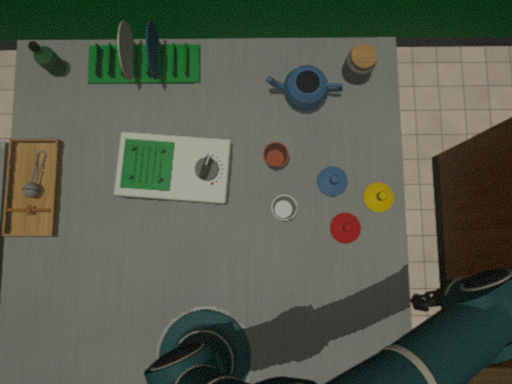

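Blue lid is at about (332,181) in the top view, with red (345,228) and yellow (379,197) decoys. The cups are at (276,155) and (284,208), the dryer mat at (147,165) and the dial at (208,168). Next I'll measure.

```bash
cat > h.py <<'E'
import numpy as np,cv2
from rig import *
def ray(n,u,v,z):
    c=camera_params(n);T=c["world_from_camera"]
    d=T[:3,:3]@np.array([(u-c["cx"])/c["fx"],(v-c["cy"])/c["fy"],1]);o=T[:3,3]
    return o+d*(z-o[2])/d[2]
def proj(n,P):
    c=camera_params(n);T=c["world_from_camera"]
    q=T[:3,:3].T@(np.array(P)-T[:3,3]);return c["fx"]*q[0]/q[2]+c["cx"],c["fy"]*q[1]/q[2]+c["cy"]
def cloud(n,d):
    c=camera_params(n);T=c["world_from_camera"]
    v,u=np.mgrid[:384,:512]
    q=np.stack([(u-c["cx"])/c["fx"]*d,(v-c["cy"])/c["fy"]*d,d],-1)
    return q@T[:3,:3].T+T[:3,3]
E
python3 - <<'E'
from h import *
p=cv2.imread("pics/top0.png");s=cv2.imread("pics/scene0.png")
a=cv2.resize(p[125:215,105:240],None,fx=5.5,fy=5.5,interpolation=cv2.INTER_CUBIC);cv2.imwrite("pics/t_dry.png",a)
a=cv2.resize(s[195:320,250:450],None,fx=4,fy=4,interpolation=cv2.INTER_CUBIC);cv2.imwrite("pics/s_dry.png",a)
for n,img,win in(("top",p,(310,355,160,205)),("scene",s,(155,205,165,200))):
    hsv=cv2.cvtColor(img,cv2.COLOR_BGR2HSV)
    m=cv2.inRange(hsv,(100,90,40),(125,255,255));k=np.zeros_like(m);k[win[2]:win[3],win[0]:win[1]]=1;m*=k
    c=max(cv2.findContours(m,0,2)[0],key=cv2.contourArea)
    (u,v),ax,an=cv2.fitEllipse(c);print(n,u,v,ax,cv2.boundingRect(c),ray(n,u,v,.004))
    P=cloud(n,np.load(f"pics/{n}0.npy"))[m>0]
    print("z range",P[:,2].min(),P[:,2].max(),"knob",P[P[:,2]>.04].mean(0),(P[:,2]>.04).sum(), "rim bbox",P[P[:,2]<.03].min(0),P[P[:,2]<.03].max(0))
# dryer white deck
P=cloud("top",np.load("pics/top0.npy"))
hsv=cv2.cvtColor(p,cv2.COLOR_BGR2HSV)
m=((abs(P[...,2]-.05)<.006)|(abs(P[...,2]-.065)<.04)&(P[...,2]>.04)).astype(np.uint8);m[:, :105]=0;m[:,240:]=0;m[:125]=0;m[215:]=0
c=max(cv2.findContours(m,0,2)[0],key=cv2.contourArea)
r=cv2.minAreaRect(c);print(r)
b=cv2.boxPoints(r);W=np.array([ray("top",*q,.05) for q in b]);print(W,W.mean(0))
for i in range(4):
    e=W[(i+1)%4]-W[i];print(np.linalg.norm(e),np.degrees(np.arctan2(e[1],e[0])))
# cups
for n,(u,v) in dict(b=(276,155),a=(284,208)).items():print(n,ray("top",u,v,.06))
for n,(u,v) in dict(red=(345,228),yel=(379,197)).items():print(n,ray("top",u,v,.03))
E
```

```text
top 331.9016418457031 181.09161376953125 (27.73553466796875, 27.98468017578125) (318, 167, 29, 29) [ 0.52319837 -0.39524151  0.004     ]
z range 0.0029670566148509714 1.3221501779265485 knob [ 0.51072502 -0.38047384  0.13459656] 63 rim bbox [ 0.47880447 -0.43778543  0.00296706] [ 0.56758836 -0.35065016  0.02548448]
scene 178.83274841308594 188.22787475585938 (16.0695743560791, 31.934926986694336) (163, 179, 33, 19) [ 0.52305284 -0.39228626  0.004     ]
z range 0.005236976539491955 0.6227079736094969 knob [ 0.56295465 -0.35059091  0.09021006] 16 rim bbox [ 0.48346787 -0.42545416  0.00523698] [ 0.56771364 -0.34624891  0.02319628]
((172.2760467529297, 167.22752380371094), (112.91764068603516, 65.50779724121094), 4.184916019439697)
[[ 0.47846509  0.26828657  0.05      ]
 [ 0.67929818  0.26030766  0.05      ]
 [ 0.65009154 -0.08346064  0.05      ]
 [ 0.45019535 -0.06863844  0.05      ]] [0.56451254 0.09412379 0.05      ]
0.20099152694238923 -2.2751128160213354
0.34500676602232105 -94.85620120676647
0.2004449614139255 175.75930945716863
0.33810892496682793 85.2038253311074
b [ 0.59583269 -0.21939353  0.06      ]
a [ 0.43556199 -0.24046616  0.06      ]
red [ 0.37584065 -0.42526127  0.03      ]
yel [ 0.46881403 -0.5323297   0.03      ]
```

View pics/t_dry.png

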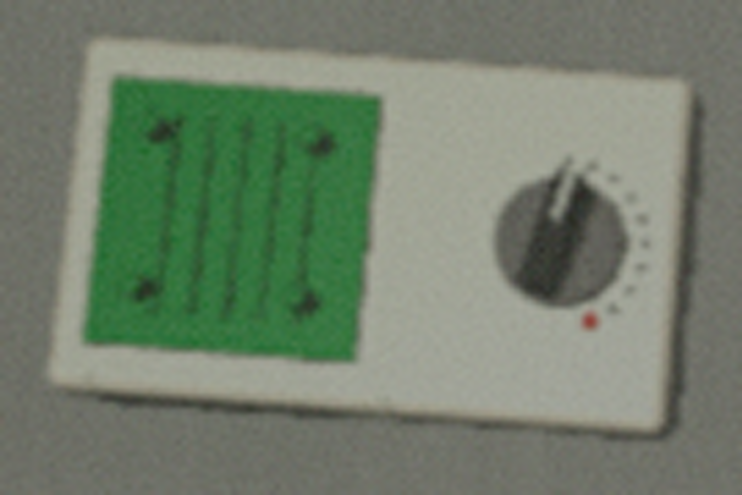

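View pics/s_dry.png

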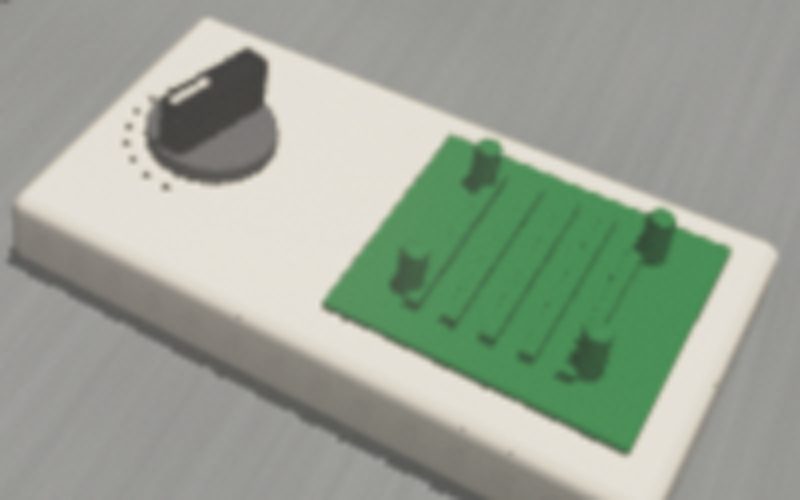

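```bash
python3 - <<'E'
from h import *
p=cv2.imread("pics/top0.png");s=cv2.imread("pics/scene0.png")
for n,img,w in(("top",p,(105,240,125,215)),("scene",s,(320,450,220,320))):
    hsv=cv2.cvtColor(img,cv2.COLOR_BGR2HSV)
    m=cv2.inRange(hsv,(45,80,20),(85,255,255));k=np.zeros_like(m);k[w[2]:w[3],w[0]:w[1]]=1;m*=k
    m=cv2.morphologyEx(m,cv2.MORPH_CLOSE,np.ones((5,5)))
    c=max(cv2.findContours(m,0,2)[0],key=cv2.contourArea)
    hull=cv2.convexHull(c)
    W=np.array([ray(n,*q[0],.054)[:2] for q in hull],np.float32)
    r=cv2.minAreaRect(W*1000);print(n,"mat",r)
g=cv2.cvtColor(p,cv2.COLOR_BGR2HSV)
# posts, eyeballed crops
top=[(165,130),(320,143),(147,290),(305,303)]
W=np.array([ray("top",105+u/5.5-.4,125+v/5.5-.4,.072) for u,v in top]);print(W,W.mean(0))
sc=[(489,147),(660,216),(408,254),(597,328)]
W=np.array([ray("scene",250+u/4-.4,195+v/4-.4,.085) for u,v in sc]);print(W,W.mean(0))
# dial skirt: grey disc in top (V lower than white, in window)
m=((g[...,2]<135)&(g[...,1]<60)).astype(np.uint8);k=np.zeros_like(m);k[150:188,190:222]=1;m*=k
m=cv2.morphologyEx(m,cv2.MORPH_OPEN,np.ones((3,3)))
c=max(cv2.findContours(m,0,2)[0],key=cv2.contourArea);print(cv2.boundingRect(c))
(u,v),ax,an=cv2.fitEllipse(c);print("skirt",u,v,ax,ray("top",u,v,.062))
a=ray("top",105+572/5.5-.4,125+180/5.5-.4,.095);b=ray("top",105+540/5.5-.4,125+287/5.5-.4,.095)
print("bar ends",a,b,np.degrees(np.arctan2(*(a-b)[1::-1])),(a+b)/2)
# scene bar top corners
q=[(163,112),(250,50),(266,63),(172,150)]
A=ray("scene",250+168/4-.4,195+108/4-.4,.095);B=ray("scene",250+258/4-.4,195+56/4-.4,.095);print("scene bar",A,B,np.degrees(np.arctan2(*(A-B)[1::-1])),(A+B)/2)
E
```

```text
top mat ((572.9937133789062, 169.8170166015625), (147.7121124267578, 146.58209228515625), 85.29475402832031)
scene mat ((566.024658203125, 171.87612915039062), (146.9798583984375, 156.2447509765625), 84.89723205566406)
[[0.61806358 0.2029582  0.072     ]
 [0.61001618 0.11876849 0.072     ]
 [0.53020339 0.21029995 0.072     ]
 [0.52225875 0.12524846 0.072     ]] [0.57013548 0.16431877 0.072     ]
[[0.52384326 0.13125119 0.085     ]
 [0.53071722 0.21746139 0.085     ]
 [0.61607331 0.12214515 0.085     ]
 [0.61686551 0.2103569  0.085     ]] [0.57187482 0.17030366 0.085     ]
(195, 157, 24, 24)
skirt 206.33865356445312 168.96778869628906 (22.585575103759766, 24.043624877929688) [ 0.55490131 -0.01022645  0.062     ]
bar ends [ 0.5833122 -0.0204919  0.095    ] [ 0.52588129 -0.00382776  0.095     ] -16.180610881963364 [ 0.55459675 -0.01215983  0.095     ]
scene bar [ 0.58956294 -0.01819975  0.095     ] [0.52687136 0.00392906 0.095     ] -19.441967114403354 [ 0.55821715 -0.00713534  0.095     ]
```

drive_tool --pt "-10 -45 0 0 0 -4" --pt "-20 -90 10 0 0 -8" --pt "-30 -135 20 0 0 -12" --pt "-40 -180 30 0 0 -16" --pt "-49 -225 40 0 0 -20" --pt "-59 -271 50 0 0 -24" --pt "-69 -316 60 0 0 -28" --pt "-78 -361 70 0 0 -33" --pt "-78 -361 100 0 0 -33" --pt "-78 -361 100 0 0 -33" --pt "-78 -361 100 0 0 -33" --fingers 70 --grip_force 35

```text
clock: 1.2
ee_pos: [0.5219, -0.3951, 0.1307]
tcp_rot: [180.0, 0.1, -37.6]
wrist_force: [-0.0, -0.8, -0.2]
finger_gap: 0.817
```

```bash
python3 - <<'E'
from h import *
s=sense();print(s["clock"],s["ee_pos"],s["tcp_rot"],s["finger_gap"])
for n,w in(("scene",(80,240,60,210)),("top",(270,400,120,240))):
    p,d=snapshot(n);cv2.imwrite(f"pics/{n}1.png",cv2.resize(p[w[2]:w[3],w[0]:w[1]],None,fx=4,fy=4,interpolation=cv2.INTER_CUBIC))
    # lid prediction
    for z in (0,.056):print(n,z,proj(n,(.523,-.395,z)))
    print("tcp",proj(n,s["ee_pos"]))
E
```

```text
1.2 [ 0.52188806 -0.39514969  0.1307395 ] [ 1.79994201e+02  1.37900538e-01 -3.75604279e+01] 0.816860307996748
scene 0 (np.float64(178.2715719221075), np.float64(189.11672953506027))
scene 0.056 (np.float64(175.4983471586495), np.float64(171.9729844185823))
tcp (np.float64(171.7566639884164), np.float64(147.11207103365777))
top 0 (np.float64(331.60142380449184), np.float64(181.3493329170155))
top 0.056 (np.float64(334.87779426697574), np.float64(178.5230837390644))
tcp (np.float64(339.7866842522685), np.float64(174.73412527580462))
```

View pics/scene1.png

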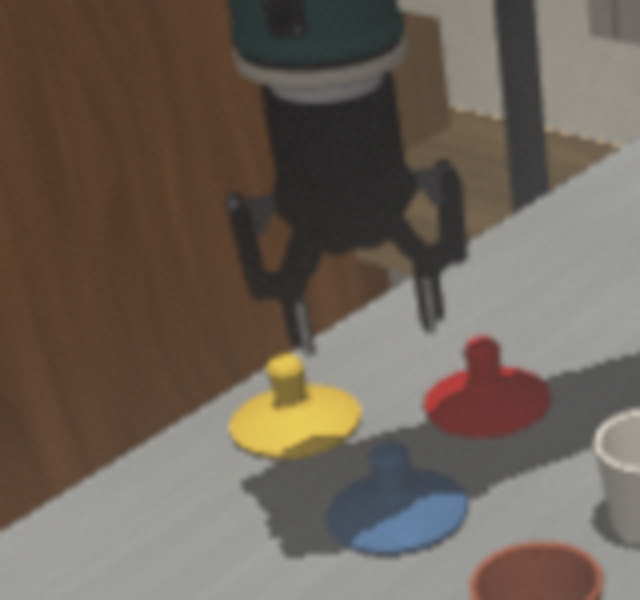

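Scene view: gripper open above the blue lid, whose knob top is at about pixel (177.5,172). I'll check the knob position once more using the first pictures.

```bash
python3 - <<'E'
from h import *
for n,w in(("scene",(155,205,165,200)),("top",(310,355,160,205))):
    d=np.load(f"pics/{n}0.npy");P=cloud(n,d);k=np.zeros(d.shape,bool);k[w[2]:w[3],w[0]:w[1]]=1
    k&=(d>0)
    for lo,hi in((.03,.07),(.046,.07)):
        Q=P[k&(P[...,2]>lo)&(P[...,2]<hi)];v,u=np.nonzero(k&(P[...,2]>lo)&(P[...,2]<hi))
        print(n,len(Q),Q.mean(0),u.mean(),v.mean())
p=cv2.imread("pics/top0.png")
cv2.imwrite("pics/k.png",np.hstack([cv2.resize(p[160:205,310:355],None,fx=8,fy=8,interpolation=cv2.INTER_CUBIC),cv2.resize(cv2.imread("pics/scene0.png")[160:205,155:205],(400,360),interpolation=cv2.INTER_CUBIC)]))
E
```

```text
scene 107 [ 0.52975028 -0.38262356  0.04740323] 177.97196261682242 177.30841121495328
scene 63 [ 0.53046786 -0.37970237  0.05344192] 178.42857142857142 175.93650793650792
top 68 [ 0.52242013 -0.39481309  0.05306772] 334.6470588235294 178.86764705882354
top 63 [ 0.52277363 -0.39552156  0.05406322] 334.93650793650795 178.6984126984127
```

View pics/k.png

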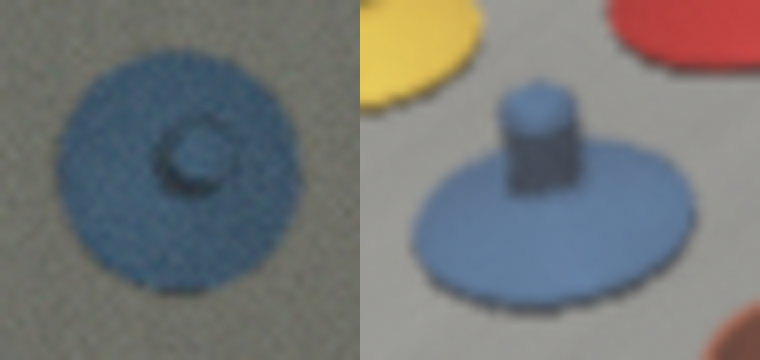

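drive_tool --pt "0 -1.5 25 0 0 0" --pt "0 -1.5 50 0 0 0" --pt "0 -1.5 70 0 0 0" --pt "0 -1.5 85 0 0 0" --pt "0 -1.5 95 0 0 0" --pt "0 -1.5 102 0 0 0" --pt "0 -1.5 106 0 0 0" --pt "0 -1.5 108 0 0 0" --pt "0 -1.5 108 0 0 0"

```text
clock: 2.2
ee_pos: [0.5235, -0.3948, 0.0245]
tcp_rot: [-180.0, -0.0, -37.6]
wrist_force: [-0.1, -0.6, -0.7]
finger_gap: 0.825
```

drive_tool --pt "0 0 0 0 0 0" --pt "0 0 0 0 0 0" --pt "0 0 0 0 0 0" --pt "0 0 0 0 0 0" --pt "0 0 0 0 0 0" --pt "0 0 0 0 0 0" --pt "0 0 0 0 0 0" --pt "0 0 0 0 0 0" --fingers 10 --grip_force 35

```text
clock: 3.0
ee_pos: [0.5236, -0.3949, 0.0249]
tcp_rot: [180.0, -0.1, -37.6]
wrist_force: [-1.9, 1.0, 5.2]
finger_gap: 0.289
```

```bash
python3 - <<'E'
from h import *
s=sense();print(s["clock"],s["ee_pos"],s["tcp_rot"],s["finger_gap"],s["wrist_force"])
for n,w in(("scene",(100,240,100,210)),):
    p,d=snapshot(n);cv2.imwrite(f"pics/{n}2.png",cv2.resize(p[w[2]:w[3],w[0]:w[1]],None,fx=5,fy=5,interpolation=cv2.INTER_CUBIC))
E
```

```text
3.0 [ 0.52362344 -0.39486755  0.0248947 ] [ 1.79998540e+02 -6.32538173e-02 -3.75932695e+01] 0.28920876475075663 [-1.89197109  0.98135694  5.16088941]
```

View pics/scene2.png

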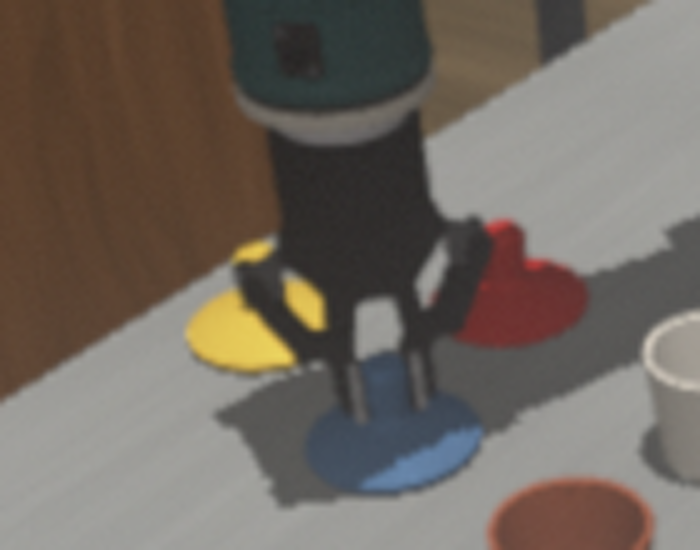

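The jaws hold the knob at about 25 mm opening, with one pad on each side of it. Lifting.

drive_tool --pt "0 0 -3 0 0 0" --pt "0 0 -8 0 0 0" --pt "0 0 -18 0 0 0" --pt "0 0 -33 0 0 0" --pt "0 0 -50 0 0 0" --pt "0 0 -70 0 0 0" --pt "0 0 -90 0 0 0" --pt "0 0 -110 0 0 0" --pt "0 0 -125 0 0 0" --pt "0 0 -135 0 0 0" --pt "0 0 -135 0 0 0"

```text
clock: 4.15
ee_pos: [0.524, -0.3951, 0.1616]
tcp_rot: [180.0, -0.2, -37.6]
wrist_force: [0.8, -0.3, -1.3]
finger_gap: 0.283
```

```bash
python3 - <<'E'
from h import *
s=sense();print(s["clock"],s["ee_pos"],s["tcp_rot"],s["finger_gap"],s["wrist_force"])
for n,w in(("scene",(100,240,60,200)),):
    p,d=snapshot(n);cv2.imwrite(f"pics/{n}3.png",cv2.resize(p[w[2]:w[3],w[0]:w[1]],None,fx=4,fy=4,interpolation=cv2.INTER_CUBIC))
E
```

```text
4.15 [ 0.52399276 -0.39511731  0.16158373] [179.99761682  -0.18985972 -37.59400113] 0.28323328806066783 [ 0.81798765 -0.28079173 -1.26809071]
```

View pics/scene3.png

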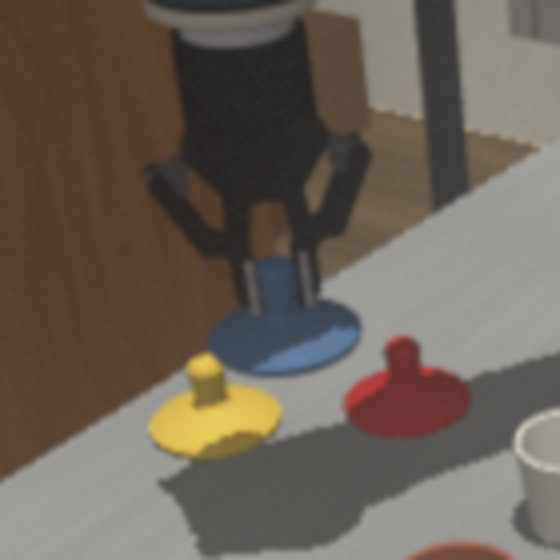

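drive_tool --pt "-10 -15 0 0 0 -1" --pt "-28 -43 0 0 0 -4" --pt "-46 -71 0 0 0 -7" --pt "-64 -99 0 0 0 -10" --pt "-82 -127 0 0 0 -13" --pt "-100 -155 0 0 0 -16" --pt "-118 -183 0 0 0 -19" --pt "-136 -211 0 0 0 -22" --pt "-154 -239 0 0 0 -25" --pt "-172 -267 0 0 0 -28" --pt "-185 -287 0 0 0 -28" --pt "-185 -287 0 0 0 -28"

```text
clock: 5.4
ee_pos: [0.5516, -0.0501, 0.1593]
tcp_rot: [-180.0, -0.0, -9.3]
wrist_force: [-0.1, 0.5, -1.4]
finger_gap: 0.285
```

```bash
cat >> h.py <<'E'
from scipy.spatial.transform import Rotation as Ro
def rel(P):
    s=sense();R=Ro.from_euler("xyz",s["tcp_rot"],degrees=True).as_matrix()
    return R.T@(np.array(P)-s["ee_pos"])*1000
E
python3 - <<'E'
from h import *
print(sense()["ee_pos"],sense()["tcp_rot"],sense()["finger_gap"]);print(rel((.571,.167,.161)))
E
```

```text
[ 0.55156612 -0.05006372  0.15928192] [-1.79968061e+02 -1.28604240e-02 -9.26392310e+00] 0.28461576142826683
[ -15.76264678 -217.36206037   -1.60045702]
```

drive_tool --pt "-1 -15 0 0 0 0" --pt "-3 -45 0 0 0 0" --pt "-6 -80 0 0 0 0" --pt "-9 -115 0 0 0 0" --pt "-11 -150 0 0 0 0" --pt "-13 -180 0 0 0 0" --pt "-15 -205 0 0 0 0" --pt "-16 -217 0 0 0 0" --pt "-16 -217 0 0 0 0" --pt "-16 -217 0 0 0 0"

```text
clock: 6.4
ee_pos: [0.5705, 0.1654, 0.1589]
tcp_rot: [180.0, 0.0, -9.3]
wrist_force: [-0.4, -0.7, -1.5]
finger_gap: 0.286
```

```bash
python3 - <<'E'
from h import *
s=sense();print(s["clock"],s["ee_pos"],s["tcp_rot"],s["finger_gap"],s["wrist_force"])
p,d=snapshot("scene");t,dt=snapshot("top")
np.save("pics/s4.npy",d)
cv2.imwrite("pics/scene4.png",cv2.resize(p[150:320,250:450],None,fx=4,fy=3.5,interpolation=cv2.INTER_CUBIC))
cv2.imwrite("pics/top4.png",cv2.resize(t[100:240,90:290],None,fx=4,fy=4,interpolation=cv2.INTER_CUBIC))
E
```

```text
6.4 [0.57053807 0.16538972 0.15891337] [ 1.79978568e+02  2.21463433e-02 -9.30484971e+00] 0.286179238372792 [-0.3760929  -0.7415585  -1.53385285]
```

View pics/scene4.png

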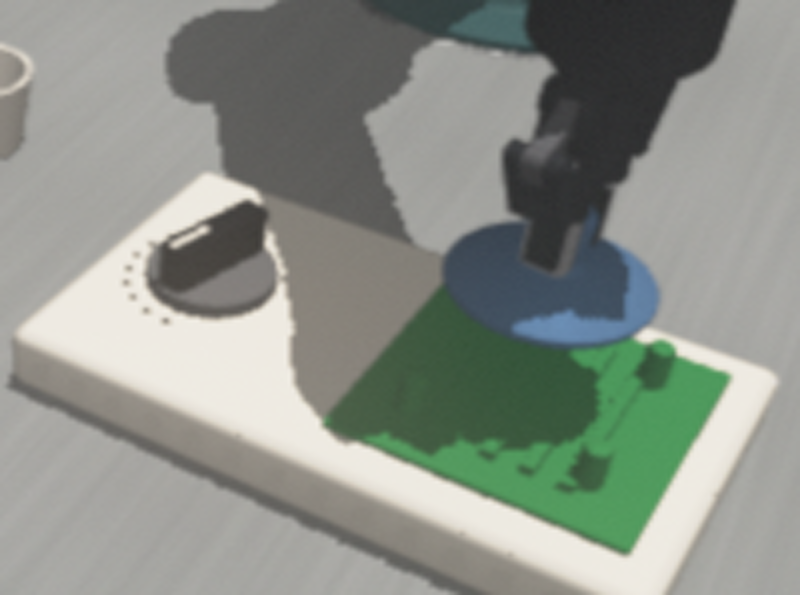

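View pics/top4.png

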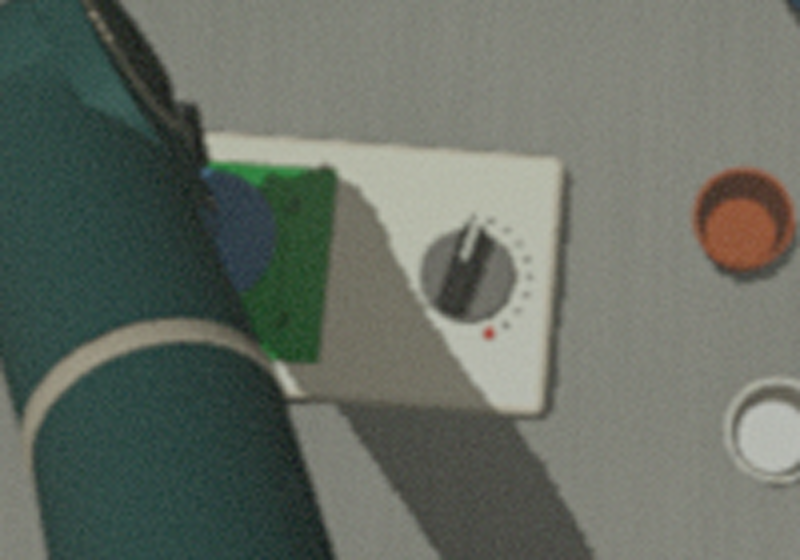

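```bash
python3 - <<'E'
from h import *
p,d=snapshot("scene")
hsv=cv2.cvtColor(p,cv2.COLOR_BGR2HSV)
m=cv2.inRange(hsv,(100,90,30),(125,255,255));k=np.zeros_like(m);k[200:260,350:425]=1;m*=k
c=max(cv2.findContours(m,0,2)[0],key=cv2.contourArea);h=cv2.convexHull(c)
W=np.array([ray("scene",*q[0],.138)[:2] for q in h],np.float32)
print(cv2.boundingRect(c)); print(cv2.minEnclosingCircle(W*1000))
# circle lsq using only points in lower half (rim)
sel=np.array([q[0][1]>222 for q in h]);Q=W[sel]
A=np.c_[2*Q,np.ones(len(Q))];x=np.linalg.lstsq(A,(Q**2).sum(1),rcond=None)[0];print(x[:2],np.sqrt(x[2]+x[:2]@x[:2]),len(Q))
from scipy.optimize import least_squares
r=least_squares(lambda c:np.hypot(*(Q-c).T)-.0485,[.57,.166]);print(r.x,abs(r.fun).max())
E
```

```text
(378, 222, 36, 27)
((571.0150756835938, 176.97445678710938), 44.96131134033203)
[0.569321   0.16968636] 0.04246727806894077 15
[0.56438838 0.1628011 ] 0.008641776898658762
```

```bash
python3 - <<'E'
from h import *
from scipy.optimize import least_squares
p,d=snapshot("scene")
b=p.astype(int)
m=((b[...,0]>b[...,2]+15)&(b[...,0]>b[...,1]+6)).astype(np.uint8);k=np.zeros_like(m);k[205:260,350:425]=1;m*=k
c=max(cv2.findContours(m,0,2)[0],key=cv2.contourArea);h=cv2.convexHull(c)
print(cv2.boundingRect(c))
for z in(.134,.141):
    W=np.array([ray("scene",*q[0],z)[:2] for q in h],np.float32)
    f=lambda c:np.hypot(*(W-c[:2]).T)-c[2]
    r=least_squares(f,[.57,.166,.048],loss="soft_l1",f_scale=.002);print(z,r.x,abs(r.fun).max(),len(W))
cv2.imwrite("pics/m.png",cv2.resize(m[200:260,345:430]*255,None,fx=6,fy=6))
E
```

```text
(361, 209, 54, 40)
0.134 [0.56221983 0.16453235 0.04863918] 0.022845856662976005 26
0.141 [0.57064857 0.16569248 0.04794724] 0.022506075256392928 26
```

View pics/m.png

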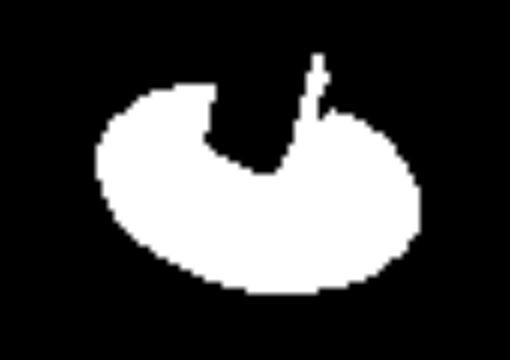

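The fitted rim puts the lid directly under the TCP. I'll go down to just above the post tops and look again.

drive_tool --pt "0 -3 8 0 0 0" --pt "0 -3 20 0 0 0" --pt "0 -3 30 0 0 0" --pt "0 -3 36 0 0 0" --pt "0 -3 40 0 0 0" --pt "0 -3 40 0 0 0" --pt "0 -3 40 0 0 0"

```text
clock: 7.3
ee_pos: [0.5714, 0.1685, 0.1195]
tcp_rot: [-180.0, -0.0, -9.3]
wrist_force: [-0.3, -1.6, -1.5]
finger_gap: 0.287
```

```bash
python3 - <<'E'
from h import *
s=sense();print(s["clock"],s["ee_pos"],s["tcp_rot"],s["finger_gap"],s["wrist_force"])
p,d=snapshot("scene");t,dt=snapshot("top")
cv2.imwrite("pics/s5raw.png",p)
cv2.imwrite("pics/scene5.png",cv2.resize(p[200:320,320:450],None,fx=6,fy=5,interpolation=cv2.INTER_CUBIC))
E
```

```text
7.3 [0.571449   0.16847689 0.11953972] [-1.79983563e+02 -2.51657097e-02 -9.34924102e+00] 0.2873598351233648 [-0.27061491 -1.59653892 -1.50902735]
```

View pics/scene5.png

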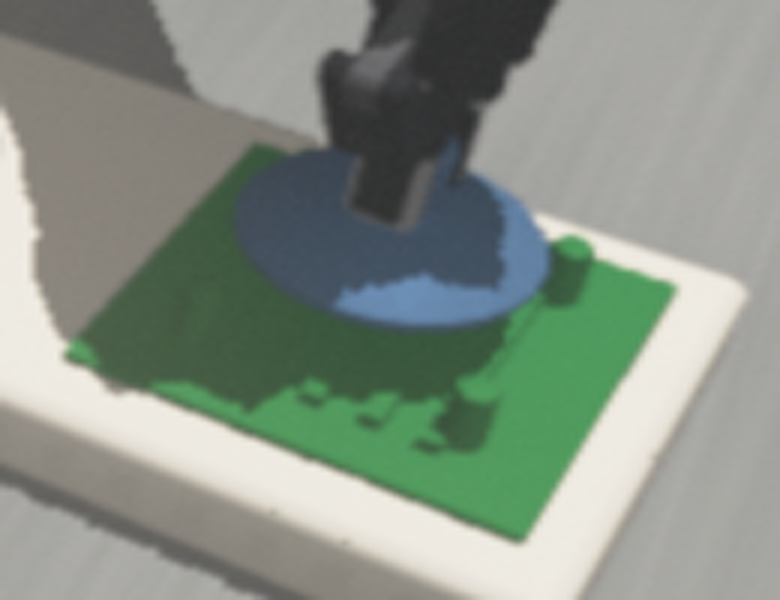

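```bash
python3 - <<'E'
from h import *
from scipy.optimize import least_squares
p=cv2.imread("pics/s5raw.png");b=p.astype(int)
m=((b[...,0]>b[...,2]+15)&(b[...,0]>b[...,1]+6)).astype(np.uint8);k=np.zeros_like(m);k[215:272,350:425]=1;m*=k
c=max(cv2.findContours(m,0,2)[0],key=cv2.contourArea);h=cv2.convexHull(c)
print(cv2.boundingRect(c))
for z in(.095,.098,.101):
    W=np.array([ray("scene",*q[0],z)[:2] for q in h],np.float32)
    f=lambda c:np.hypot(*(W-c[:2]).T)-.048
    r=least_squares(f,[.57,.166],loss="soft_l1",f_scale=.001);print(z,r.x,np.median(abs(r.fun)),len(W))
A=ray("scene",320+572/6-.4,200+246/5-.4,.085);B=ray("scene",320+478/6-.4,200+386/5-.4,.085)
print(A,B)
y=np.radians(-5);X=np.array([np.cos(y),np.sin(y)]);Y=np.array([-X[1],X[0]])
print("bay from posts",A[:2]+.044*X-.044*Y,B[:2]-.044*X-.044*Y)
E
```

```text
(360, 228, 52, 38)
0.095 [0.5650215  0.16823962] 0.0004107785564672062 24
0.098 [0.56820989 0.16872641] 0.000581328262085689 24
0.101 [0.57139046 0.16922488] 0.0007866933466131147 24
[0.53094987 0.21814095 0.085     ] [0.6169584  0.21111707 0.085     ]
bay from posts [0.57094758 0.17047353] [0.56929098 0.17111935]
```

drive_tool --pt "0 -1 6 0 0 0" --pt "0 -1 12 0 0 0" --pt "0 -1 18 0 0 0" --pt "0 -1 23 0 0 0" --pt "0 -1 27 0 0 0" --pt "0 -1 30 0 0 0" --pt "0 -1 31 0 0 0" --pt "0 -1 31 0 0 0" --pt "0 -1 31 0 0 0"

```text
clock: 8.3
ee_pos: [0.5719, 0.1695, 0.089]
tcp_rot: [-180.0, -0.1, -9.4]
wrist_force: [-0.2, -0.4, -2.1]
finger_gap: 0.288
```

drive_tool --pt "0 0 0.7 0 0 0" --pt "0 0 1.4 0 0 0" --pt "0 0 2 0 0 0" --pt "0 0 2.5 0 0 0" --pt "0 0 2.5 0 0 0" --pt "0 0 2.5 0 0 0"

```text
clock: 8.9
ee_pos: [0.572, 0.1695, 0.0869]
tcp_rot: [-180.0, -0.1, -9.4]
wrist_force: [-1.3, -1.4, 6.3]
finger_gap: 0.286
```

```bash
python3 - <<'E'
from h import *
s=sense();print(s["clock"],s["ee_pos"],s["tcp_rot"],s["finger_gap"],s["wrist_force"])
p,d=snapshot("scene")
cv2.imwrite("pics/scene6.png",cv2.resize(p[200:320,320:450],None,fx=6,fy=5,interpolation=cv2.INTER_CUBIC))
E
```

```text
8.9 [0.57200277 0.16949234 0.08685967] [-1.79973426e+02 -8.62845422e-02 -9.35502216e+00] 0.28552199429372765 [-1.25376333 -1.35760219  6.31916032]
```

View pics/scene6.png

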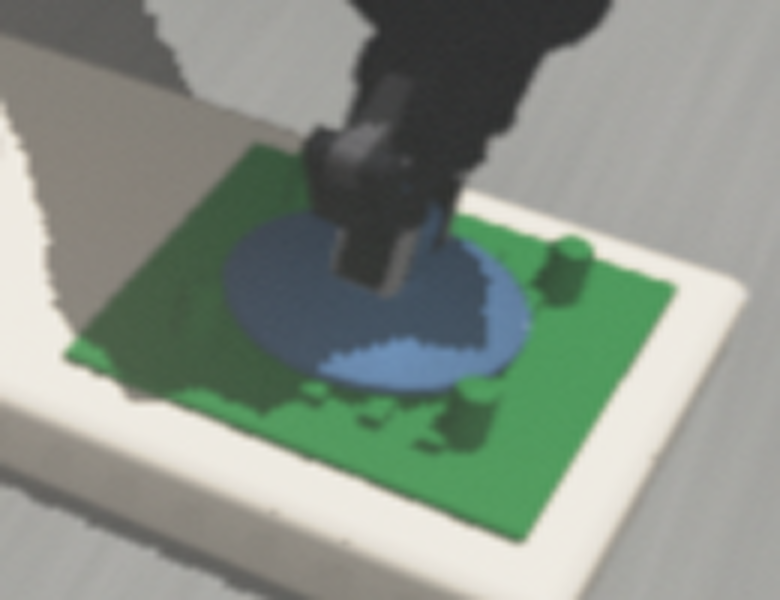

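The lid contacts at the expected height (lid base about 0.062 m, 6 N upward force) and sits inside the visible posts. Releasing.

drive_tool --pt "0 0 -0.5 0 0 0" --pt "0 0 -0.5 0 0 0" --pt "0 0 -0.5 0 0 0" --pt "0 0 -0.5 0 0 0" --pt "0 0 -0.5 0 0 0" --pt "0 0 -0.5 0 0 0" --fingers 60

```text
clock: 9.55
ee_pos: [0.572, 0.1695, 0.0873]
tcp_rot: [-180.0, -0.1, -9.4]
wrist_force: [-0.5, 0.8, 0.6]
finger_gap: 0.704
```

drive_tool --pt "0 0 -5 0 0 0" --pt "0 0 -15 0 0 0" --pt "0 0 -30 0 0 0" --pt "0 0 -50 0 0 0" --pt "0 0 -75 0 0 0" --pt "0 0 -95 0 0 0" --pt "0 30 -100 0 0 0" --pt "0 70 -100 0 0 0" --pt "0 110 -100 0 0 0" --pt "0 150 -100 0 0 0" --pt "0 170 -100 0 0 0" --pt "0 170 -100 0 0 0"

```text
clock: 10.75
ee_pos: [0.5441, -0.0016, 0.1885]
tcp_rot: [180.0, -0.2, -9.6]
wrist_force: [0.5, 0.4, -0.2]
finger_gap: 0.703
```

```bash
python3 - <<'E'
from h import *
s=sense();print(s["clock"],s["ee_pos"],s["tcp_rot"],s["finger_gap"],s["wrist_force"])
p,d=snapshot("scene");t,dt=snapshot("top")
cv2.imwrite("pics/top7.png",cv2.resize(t[110:230,100:250],None,fx=5,fy=5,interpolation=cv2.INTER_CUBIC))
cv2.imwrite("pics/scene7.png",cv2.resize(p[170:320,250:450],None,fx=4,fy=4,interpolation=cv2.INTER_CUBIC))
E
```

```text
10.75 [ 0.5440857  -0.00156071  0.18854029] [ 1.79965280e+02 -1.55327482e-01 -9.60526572e+00] 0.7025079867499007 [ 0.45588226  0.39255488 -0.21758994]
```

View pics/scene7.png

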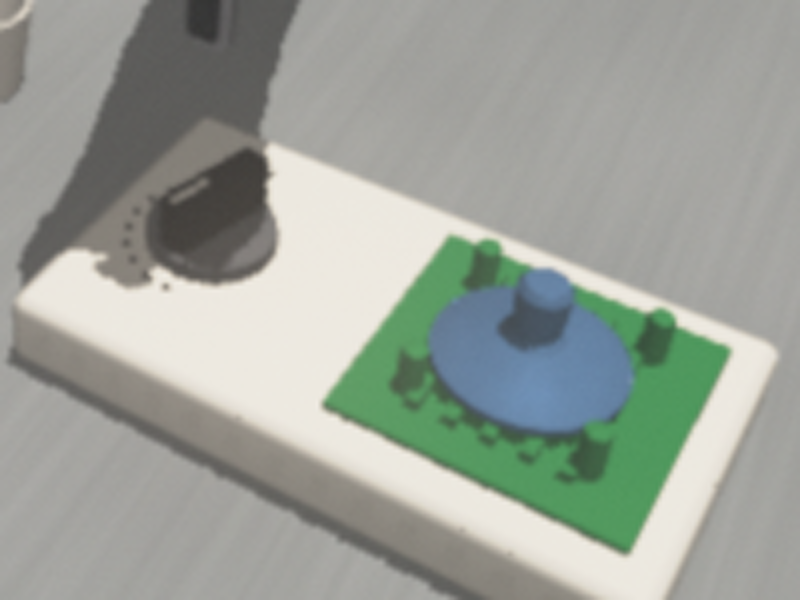

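View pics/top7.png

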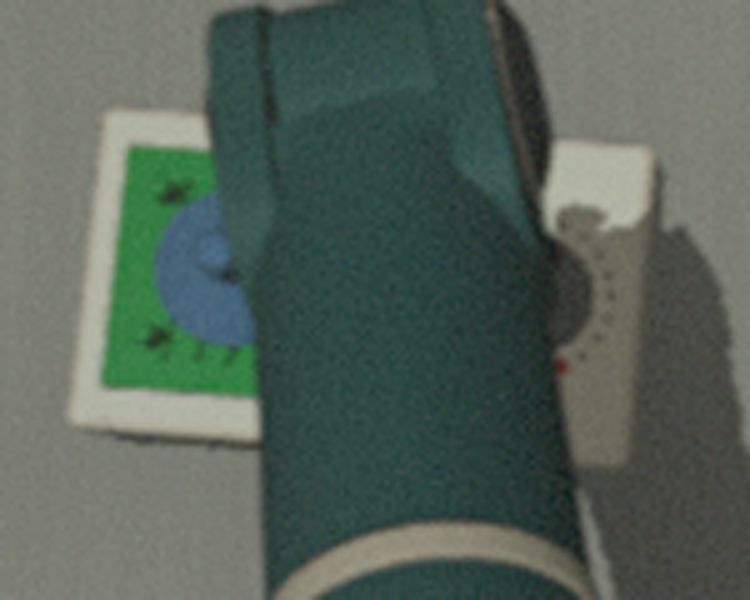

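The lid stands knob up, centred between the four posts at scene crop (535,345). Next is the dial: turn the tool across the bar and centre over (0.556,-0.009).

```bash
python3 - <<'E'
from h import *
print(rel((.556,-.009,.12)),sense()["joints"])
E
```

```text
[12.9569968   8.84002514 68.41113515] [ 18.15541062  20.27006842 -26.29019765 105.9120613   10.66534707
  56.06676476 -22.07006933]
```

drive_tool --pt "2 2 0 0 0 -8" --pt "5 4 0 0 0 -16" --pt "8 6 0 0 0 -24" --pt "11 8 0 0 0 -32" --pt "13 9 0 0 0 -40" --pt "13 9 0 0 0 -48" --pt "13 9 10 0 0 -56" --pt "13 9 20 0 0 -64" --pt "13 9 30 0 0 -72" --pt "13 9 40 0 0 -80" --pt "13 9 50 0 0 -82" --pt "13 9 50 0 0 -82"

```text
clock: 12.05
ee_pos: [0.5555, -0.0084, 0.1376]
tcp_rot: [179.9, -0.1, 72.5]
wrist_force: [-0.6, -0.6, 0.4]
finger_gap: 0.699
```

```bash
python3 - <<'E'
from h import *
s=sense();print(s["clock"],s["ee_pos"],s["tcp_rot"],s["finger_gap"],s["joints"])
print(rel((.556,-.009,.07)))
p,d=snapshot("scene")
cv2.imwrite("pics/scene8.png",cv2.resize(p[130:290,230:390],None,fx=4,fy=3.7,interpolation=cv2.INTER_CUBIC))
E
```

```text
12.05 [ 0.5555495  -0.00842775  0.1375669 ] [ 1.79939297e+02 -7.07318515e-02  7.25464478e+01] 0.6988307071373087 [ 29.58491889  28.55615571 -40.57859878 106.29505393  22.73787493
  53.40078599  51.177132  ]
[-0.49419799  0.52980874 67.56694327]
```

View pics/scene8.png

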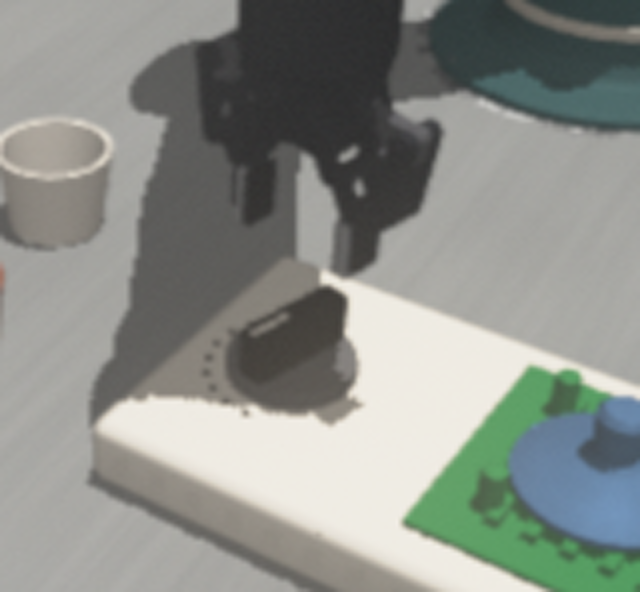

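The fingers straddle the bar. Going down and gripping.

drive_tool --pt "-0.5 0.5 15 0 0 0" --pt "-0.5 0.5 30 0 0 0" --pt "-0.5 0.5 43 0 0 0" --pt "-0.5 0.5 54 0 0 0" --pt "-0.5 0.5 61 0 0 0" --pt "-0.5 0.5 65 0 0 0" --pt "-0.5 0.5 67 0 0 0" --pt "-0.5 0.5 67 0 0 0" --pt "-0.5 0.5 67 0 0 0"

```text
clock: 13.0
ee_pos: [0.5566, -0.0091, 0.0716]
tcp_rot: [179.9, -0.1, 72.5]
wrist_force: [0.3, -0.6, 0.4]
finger_gap: 0.704
```

drive_tool --pt "0 0 0 0 0 0" --pt "0 0 0 0 0 0" --pt "0 0 0 0 0 0" --pt "0 0 0 0 0 0" --pt "0 0 0 0 0 0" --pt "0 0 0 0 0 0" --pt "0 0 0 0 0 0" --fingers 5 --grip_force 35

```text
clock: 13.7
ee_pos: [0.5568, -0.0089, 0.072]
tcp_rot: [179.8, -0.1, 72.5]
wrist_force: [-1.2, 1.7, 5.5]
finger_gap: 0.204
```

drive_tool --pt "0 0 0 0 0 3" --pt "0 0 0 0 0 8" --pt "0 0 0 0 0 13" --pt "0 0 0 0 0 18" --pt "0 0 0 0 0 23" --pt "0 0 0 0 0 28" --pt "0 0 0 0 0 33" --pt "0 0 0 0 0 38" --pt "0 0 0 0 0 43" --pt "0 0 0 0 0 47" --pt "0 0 0 0 0 50" --pt "0 0 0 0 0 50"

```text
clock: 14.9
ee_pos: [0.5561, -0.0097, 0.0719]
tcp_rot: [179.9, -0.1, 22.3]
wrist_force: [-4.8, -4.4, 6.4]
finger_gap: 0.202
```

```bash
python3 - <<'E'
from h import *
s=sense();print(s["clock"],s["ee_pos"],s["tcp_rot"],s["finger_gap"],s["joints"],s["wrist_force"],s["wrist_torque"])
p,d=snapshot("scene")
cv2.imwrite("pics/scene9.png",cv2.resize(p[130:290,230:390],None,fx=4,fy=3.7,interpolation=cv2.INTER_CUBIC))
E
```

```text
14.9 [ 0.55610703 -0.00967026  0.07192588] [ 1.79931106e+02 -8.29346679e-02  2.23250344e+01] 0.2015260718440969 [ 17.91243874  30.990585   -25.4130129  108.68253013  18.5180235
  44.2548397    4.6090745 ] [-4.79508154 -4.43573244  6.35241555] [-1.02799709  1.24927827 -0.06811715]
```

View pics/scene9.png

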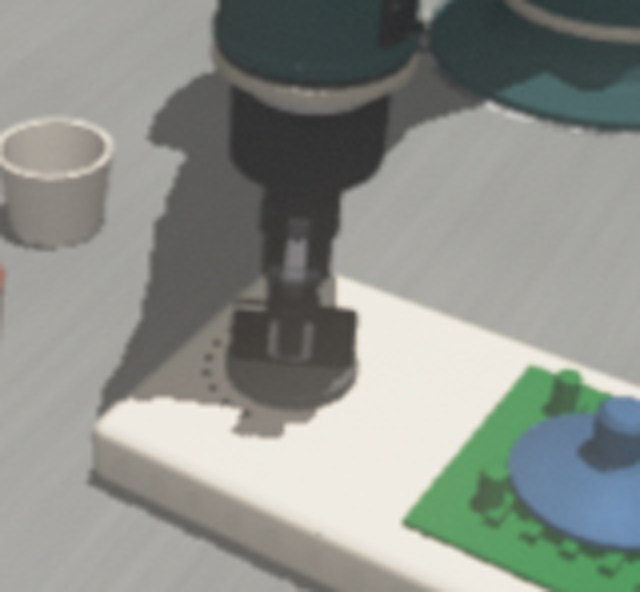

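The bar turns with the gripper, with low forces. Continuing.

drive_tool --pt "0 0 0 0 0 3" --pt "0 0 0 0 0 8" --pt "0 0 0 0 0 13" --pt "0 0 0 0 0 18" --pt "0 0 0 0 0 23" --pt "0 0 0 0 0 28" --pt "0 0 0 0 0 33" --pt "0 0 0 0 0 38" --pt "0 0 0 0 0 43" --pt "0 0 0 0 0 47" --pt "0 0 0 0 0 50" --pt "0 0 0 0 0 50"

```text
clock: 16.15
ee_pos: [0.555, -0.0097, 0.0719]
tcp_rot: [179.9, 0.0, -27.7]
wrist_force: [-8.3, -0.9, 10.1]
finger_gap: 0.202
```

drive_tool --pt "0 0 0 0 0 4" --pt "0 0 0 0 0 8" --pt "0 0 0 0 0 12" --pt "0 0 0 0 0 16" --pt "0 0 0 0 0 20" --pt "0 0 0 0 0 24" --pt "0 0 0 0 0 28" --pt "0 0 0 0 0 31" --pt "0 0 0 0 0 34" --pt "0 0 0 0 0 34"

```text
clock: 17.15
ee_pos: [0.5543, -0.0092, 0.0719]
tcp_rot: [179.9, 0.0, -61.8]
wrist_force: [-5.9, 3.0, 7.2]
finger_gap: 0.202
```

```bash
python3 - <<'E'
from h import *
s=sense();print(s["clock"],s["ee_pos"],s["tcp_rot"],s["finger_gap"],s["joints"],s["wrist_force"],s["wrist_torque"])
p,d=snapshot("scene")
cv2.imwrite("pics/scene10.png",cv2.resize(p[130:290,230:390],None,fx=4,fy=3.7,interpolation=cv2.INTER_CUBIC))
E
```

```text
17.15 [ 0.55431133 -0.00915469  0.07189801] [ 1.79883056e+02  1.60818089e-02 -6.17790632e+01] 0.2016633597547545 [  2.05104412  28.74610644  -5.38583399 109.32885733   3.90603679
  42.21066744 -67.35356037] [-5.92970527  3.00215772  7.23137532] [ 0.6232773   1.30559422 -0.08343109]
```

View pics/scene10.png

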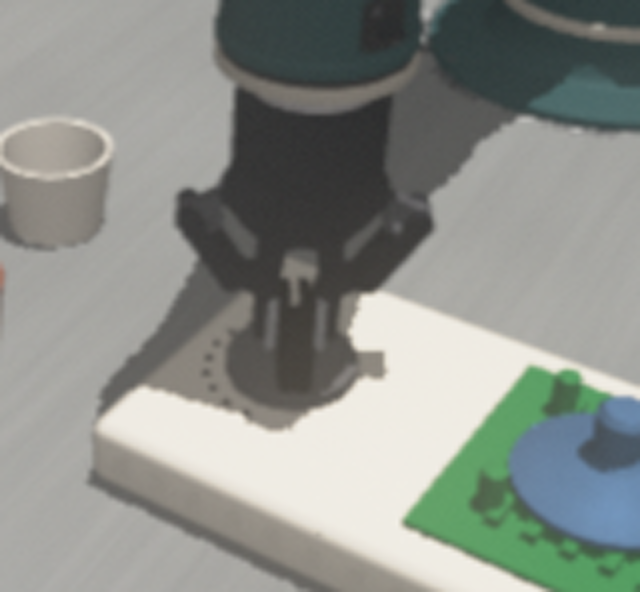

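drive_tool --pt "0 0 0 0 0 2" --pt "0 0 0 0 0 4" --pt "0 0 0 0 0 6" --pt "0 0 0 0 0 7" --pt "0 0 0 0 0 8" --pt "0 0 0 0 0 9" --pt "0 0 0 0 0 9"

```text
clock: 17.9
ee_pos: [0.5543, -0.009, 0.0719]
tcp_rot: [179.9, -0.0, -70.7]
wrist_force: [-4.2, 2.5, 4.7]
finger_gap: 0.204
```

```bash
python3 - <<'E'
from h import *
s=sense();print(s["tcp_rot"],s["wrist_force"],s["wrist_torque"],s["effort"][6])
E
```

```text
[ 1.79875225e+02 -4.05239316e-03 -7.07037496e+01] [-4.22287767  2.51697234  4.72589285] [0.43440827 0.74783289 0.77472864] -1.184837892651558
```

Axial torque jumped from 0.08 to 0.77 N·m at yaw −70.7°, so the end stop is reached as predicted (−70°). Releasing and retracting.

drive_tool --pt "0 0 0 0 0 1" --pt "0 0 0 0 0 1" --pt "0 0 0 0 0 1"

```text
clock: 18.2
ee_pos: [0.5544, -0.0089, 0.072]
tcp_rot: [179.9, -0.0, -71.7]
wrist_force: [-1.4, 2.6, 3.7]
finger_gap: 0.198
```

drive_tool --pt "0 0 0 0 0 0" --pt "0 0 0 0 0 0" --pt "0 0 0 0 0 0" --pt "0 0 0 0 0 0" --pt "0 0 0 0 0 0" --pt "0 0 0 0 0 0" --fingers 60

```text
clock: 18.8
ee_pos: [0.5544, -0.0089, 0.072]
tcp_rot: [179.9, -0.0, -71.7]
wrist_force: [-0.2, -0.1, -1.2]
finger_gap: 0.704
```

drive_tool --pt "0 0 -8 0 0 0" --pt "0 0 -20 0 0 0" --pt "0 0 -40 0 0 0" --pt "0 0 -65 0 0 0" --pt "0 0 -95 0 0 0" --pt "20 60 -125 0 0 0" --pt "30 90 -140 0 0 0" --pt "40 120 -140 0 0 0" --pt "40 140 -140 0 0 0" --pt "40 140 -140 0 0 0" --pt "40 140 -140 0 0 0"

```text
clock: 19.9
ee_pos: [0.4347, -0.0908, 0.2133]
tcp_rot: [180.0, -0.1, -71.7]
wrist_force: [0.0, 0.8, 0.4]
finger_gap: 0.703
```

```bash
python3 - <<'E'
from h import *
s=sense();print(s["clock"],s["ee_pos"],s["tcp_rot"],s["wrist_force"])
p,d=snapshot("scene");t,dt=snapshot("top")
cv2.imwrite("pics/top11.png",cv2.resize(t[110:230,100:250],None,fx=5,fy=5,interpolation=cv2.INTER_CUBIC))
cv2.imwrite("pics/scene11.png",cv2.resize(p[130:320,180:450],None,fx=2.9,fy=2.9,interpolation=cv2.INTER_CUBIC))
E
```

```text
19.9 [ 0.43466351 -0.09076559  0.21333589] [ 1.79987055e+02 -5.09847674e-02 -7.17065671e+01] [0.00543022 0.83941301 0.42965947]
```

View pics/scene11.png

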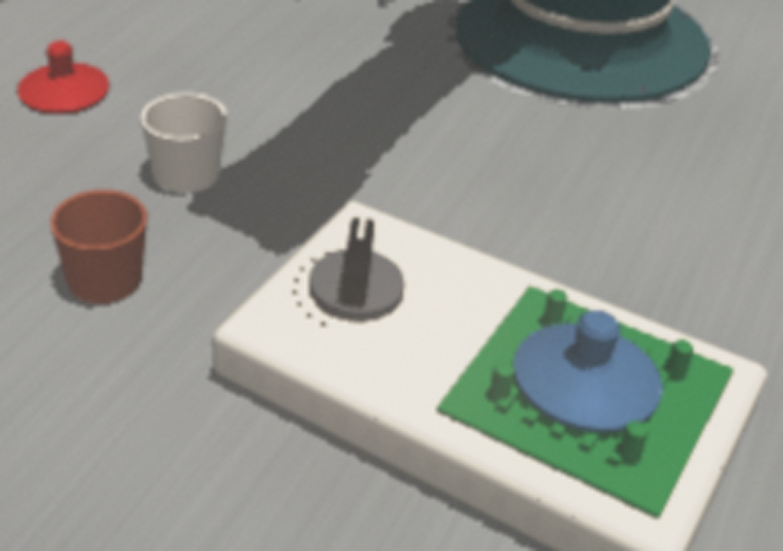

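View pics/top11.png

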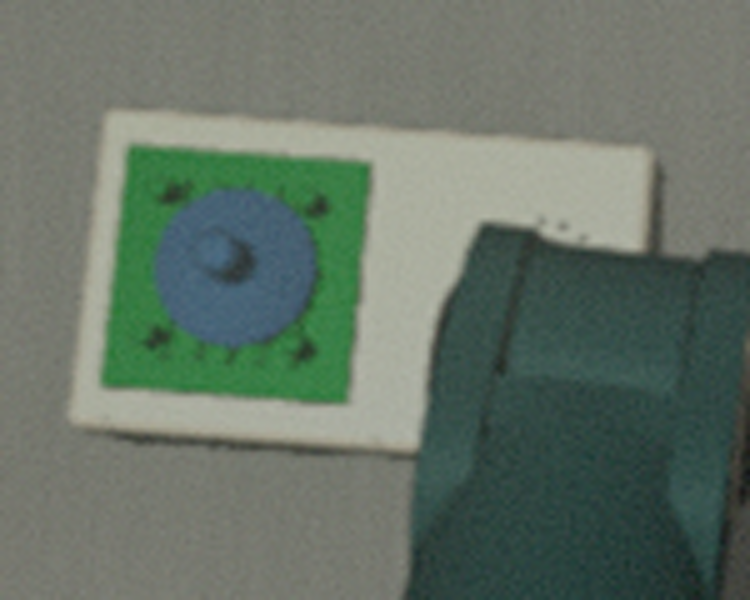

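The lid is centred between the posts in both views and the cups are in place. I'll move the arm aside to check the dial from the top.

drive_tool --pt "20 6 -10 0 0 0" --pt "55 12 -20 0 0 0" --pt "90 12 -30 0 0 0" --pt "130 12 -30 0 0 0" --pt "170 12 -30 0 0 0" --pt "210 12 -30 0 0 0" --pt "230 12 -30 0 0 0" --pt "230 12 -30 0 0 0" --pt "230 12 -30 0 0 0"

```text
clock: 20.9
ee_pos: [0.4965, -0.312, 0.2422]
tcp_rot: [179.9, 0.0, -71.6]
wrist_force: [-0.7, 1.2, -0.4]
finger_gap: 0.703
```

```bash
python3 - <<'E'
from h import *
s=sense();print(s["clock"],s["ee_pos"],s["dq"].round(2))
t,dt=snapshot("top")
cv2.imwrite("pics/top12.png",cv2.resize(t[125:215,105:240],None,fx=5.5,fy=5.5,interpolation=cv2.INTER_CUBIC))
E
```

```text
20.9 [ 0.49648529 -0.31198486  0.24224574] [-0.83 -1.15 -0.48  1.1   0.   -0.06 -0.06]
```

View pics/top12.png

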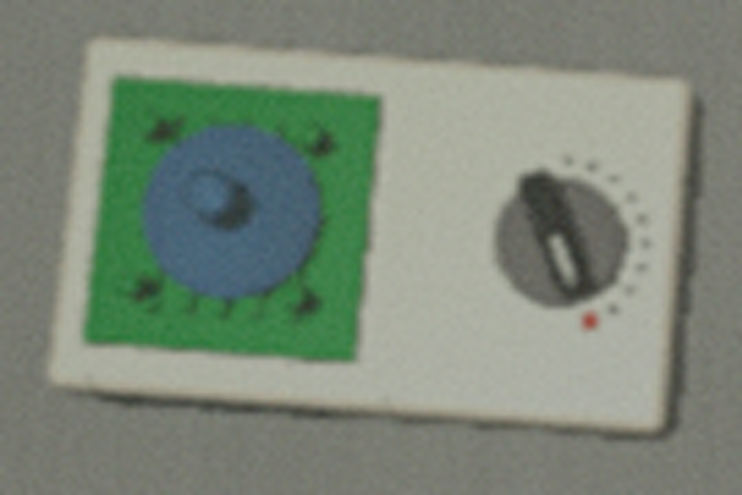

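The pointer points at the red dot (crop about (590,320)), so the dial is at its clockwise end. The lid at crop (232,210) lies between the four posts. Handing in.

```bash
python3 -c "
from rig import *
print(close_job())"
```

```text
the job is handed in; nothing more can be done
None
```

The blue lid is on the green ribs between the dryer's four posts, knob up. The timer dial is at its clockwise end stop. I handed the job in at about 21 s of the 61 s allowed; no verdict is reported.

- **Lid:** I gripped it by the knob and set it down with about 6 N of contact, its underside at about 62 mm. After release, both cameras showed it flat and clear of the posts.
- **Dial:** I gripped the bar and turned it about 144° clockwise. The turning moment rose from 0.08 to 0.77 N·m at the stop, within a degree of where I expected it. In the last top view the pointer stands at the red dot.
- **Rest of the scene:** The cups look unmoved in the pictures, though I did not measure them again. The arm was about 0.24 m above the counter and touching nothing.
- **Disagreement:** The two cameras differed by about 3 to 6 mm in y, for the lid on the counter and for the bay. I used values in between, and the lid seated without trouble.

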